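# Lock a carving blank's faceplate into a bayonet bench socket

## Robot

A 7-joint arm with a two-finger parallel gripper is mounted at the origin on a cart in front of the work surface, level with it; the furniture and walls round the work are solid. World frame = base frame: x ahead of the robot, y to its left, z up, the work surface at z = 0. Lengths are in m, angles in rad, forces in N, time in s.
With the tool pointing down it reaches from about 0.4 to 0.85 m from the base axis. Payload 4.4 kg.
Tool frame: the origin (TCP) lies at the very end of the fingers, on their centre line; the grasp point (between the pads) lies 19 mm behind it; z points along the fingers, y is the line along which they close (so a half turn about z gives the same grasp; the last joint's range is limited). The gripper opens to 94 mm and grips with 3 to 60 N. Pads are 16 mm wide; open, the fingers measure 119 mm over their backs; the gripper's body (75 mm by 177 mm) begins 78 mm behind the grasp point.
Start: joints at [1.135, 0.628, 0.038, 1.517, -0.027, 0.996, -0.02], TCP at [0.235, -0.606, 0.178] pointing down, gripper open.
Joint ranges: [-3.06, 3.06], [-0.37, 2.12], [-1.25, 1.32], [0.18, 2.47], [-1.1, 4.24], [0.23, 1.98], [-2.94, 2.94]. Speed limits (rad/s): [2.57, 2.57, 3.14, 3.14, 3.14, 3.14, 3.14].

## Interface

Orientations are given as a rotation vector (axis times angle).
In Python, from rig import get_state, capture, sign_off gives the robot as it stands.
- The arm moves only by the shell command python3 -m handwheel 'ROWS'. ROWS is JSON, a list of rows, each a list of 7 numbers: the shift along the tool's x, y, z in m, then the turn, a rotation vector about the tool's x, y, z in rad, then the closure, from 0 (fully open) to 1 (shut). A call has 1 to 20 rows; each row is the pose to reach, as a shift and turn from the pose commanded when the call began, along the tool's axes at that moment; what a row does not reach only later rows make up. A row lasts 1/12 s, in which the tool goes at most 41.7 mm and 7.16 degrees, less where a joint would pass 70% of its speed; a pose out of reach is approached as far as the arm can. A call with a gripper value outside its range is refused whole. The fingers move at their own pace and stop on an object; the grip force is fixed at half the most. Time passes only in rows, so rows that repeat a pose let the fingers close. It gives the time, the measured TCP pose, the force, the opening and the grip force at its end, in the units of the state.
- get_state(): the state, without advancing time (a new reading comes with each control period).
- capture(name): name is "side" or "top"; returns a dict with "color" (400x640x3 uint8, red, green, blue), "fx", "fy", "cx", "cy" (pixels), "R" (3x3) and "t" (3): a world point X has camera coordinates R X + t. Camera axes: x right, y down, z forward; pixel columns grow to the right and rows downward; lengths in m; the calibration is good to about 2 mm. A picture is of the moment at which its call begins. There is no depth.
- sign_off(): hands the job in; it is judged then, once.
The state is a dict: "clock": time; "qpos": joint angles; "qd": joint speeds; "joint_torque": joint torques, N m; "position": TCP position; "tool_rot": TCP orientation; "force": force on the tool from outside, world axes, zero at the start; "moment": the same for the moment, N m; "opening": finger opening in m; "grip_force": force on a finger pad.
Only numpy, scipy, OpenCV 4.12 (cv2) and the standard library are available. Lean on these libraries where they do the work, as an engineer would, in place of code of your own. Each camera call takes 0.05 s, during which the arm holds its last target. There are 200 camera calls.

## Task

Pick up the faceplate with the limewood block on it, hang it in the bayonet socket with its two lugs going down through the two gaps in the socket's lip, press it gently against the sprung ring inside and twist it clockwise (seen from above) until you feel the lugs drop into the locking notches. Where the notches lie cannot be seen, so turn by feel and never force it. Let go with the plate fully home, flush on the rim, and leave the things around it where they are.

Things in the scene. Friction and masses are not known exactly. Their poses are not given: they have to be found in the camera images.
- faceplate: Loose part, about 0.6 kg: aluminium disc 82 mm across, 6 mm thick, a limewood block on it (50 mm along x, 62 along y, 45 high), a steel spigot 44 mm across and 26 mm long under it, with two lugs along +y and -y. It stands on the spigot. Origin on the axis at the spigot's foot, z up; disc top 32 mm and block top 77 mm above it. Same after half a turn.
- plate_under (a point): Point on the faceplate's axis at the underside of the disc, 26 mm above the origin of the faceplate; axes as the faceplate.
- lug_foot (a point): Middle of the underside of the +y lug, 26.5 mm out from the faceplate's axis and 19.5 mm below the disc's underside. Each of the two lugs is 8 mm wide and 6 mm high; its tip is 31 mm from the axis. Pressing or turning with over 25 N would strain the socket. Axes as the faceplate.
- blank_grip (a point): Middle of the limewood block's sides, where to grip: on the faceplate's axis, 58 mm above its origin, 19 mm below the block's top and 26 mm above the disc. Grip firmly (some 40 N) across x (50 mm); axes as the faceplate.
- socket: Bayonet socket fixed to the bench: round dark steel housing 80 mm across, 36 mm high, on a 110 mm flange 6 mm thick. Origin on its axis at the bench top, z up. In its top a lip 6 mm thick, bore 49 mm, with two gaps along +y and -y; under the lip a sprung ring. Stops block the lugs about 10 degrees counterclockwise and about 90 degrees clockwise of the gaps. Half a turn gives the same socket.
- socket_rim (a point): Centre of the socket's rim, on the axis at its top face, 36 mm above the bench; axes as the socket.
- lip_gap (a point): Middle of the +y gap in the lip, 30 mm from the socket's axis, at rim height. Each gap is 12.5 mm wide, parallel-sided, and reaches out to 34 mm from the axis: the lugs go down through the gaps. Axes as the socket.
- ring_rest (a point): On the socket's axis, at the top face of the sprung ring, 13.5 mm below the rim: lugs resting on it leave the disc 6 mm above the rim. The ring sinks at most 4 mm, with 10 N at first and 0.7 N more per mm. Two notches half a turn apart in the ring, 13 mm wide and hidden under the lip, lie 30 to 80 degrees clockwise of the gaps (varies). Over them the upward push vanishes.
- oil_bottle: Bystander: small yellowish oil bottle with a red cap, 41 mm across, 118 mm high, standing. Origin at the centre of its underside.
- tape_roll: Bystander: roll of masking tape, 96 mm across, 25 mm high, lying flat. Origin at the centre of its underside.
- stamp_tin: Bystander: flat tin box 75x121x24 mm. Origin at the centre of its underside.
- cork_block: Bystander: cork sanding block 62x105x34 mm. Origin at the centre of its underside.

How it is judged:
On the way:
1. the faceplate hangs in the socket: lugs down through the gaps of the lip, plate within 9 mm of the rim, not yet turned (z of plate_under in the frame of socket_rim below 0.009 m and horizontal distance between plate_under and socket_rim below 0.004 m and angle between the y axis of faceplate and the y axis of socket, either way round below 0.25 rad), for 0.1 s.
At the end, for the whole second after the job is handed in: The faceplate is locked in the socket: its underside flush on the rim within 2 mm, level within 2 degrees, centred within 4 mm, turned at least 22 degrees from the gaps, released and at rest (z of plate_under in the frame of socket_rim between -0.002 and 0.002 m and horizontal distance between plate_under and socket_rim below 0.004 m and angle between the y axis of faceplate and the y axis of socket, either way round above 0.38 rad and angle between faceplate's own z axis and vertical below 0.035 rad and linear speed of faceplate below 0.01 m/s); the robot touches nothing.
It fails at once if the held faceplate is pressed or turned against the socket with over 25 N (contact force between faceplate and socket above 25 N and contact force between the fingers and faceplate above 3 N).
It fails at once if the faceplate meets the socket with over 70 N (contact force between faceplate and socket above 70 N).
It fails at once if a bystander is moved by more than 30 mm (distance of any of oil_bottle, tape_roll, stamp_tin, cork_block from where it was at the start of the episode above 0.03 m).
It also fails if it takes over 56 s, if anything falls off the work surface, if the arm or the gripper's body presses on something with over 40 N, if the wrist force passes 120 N, or if a joint passes its speed limit or range.

## Working session

There is one attempt and no reset: what is moved stays moved. The work goes in short steps, Python scripts to look and compute and a shell command to move; the robot and the scene stay as the last step left them, time stands still between calls to the robot, and variables do not carry over. Pictures are saved under pics/ and viewed, at most 10 in all, crops included, and the job is handed in when it is done.

```bash
mkdir -p pics; ls; python3 - <<'E'
from rig import *
import cv2,pickle
print(get_state())
for n in("top","side"):
    c=capture(n);pickle.dump(c,open(n+'.pkl','wb'));cv2.imwrite(f'pics/{n}0.png',c['color'][:,:,::-1]);print(n,{k:v for k,v in c.items() if k!='color'})
E
```

```text
pics
{'clock': 0.0, 'qpos': array([ 1.13519337,  0.62929541,  0.03846201,  1.51834154, -0.02700947,
        0.99630587, -0.02000241]), 'qd': array([-3.09864875e-04, -8.45359341e-04, -7.58109828e-05, -7.68981919e-04,
        3.59939817e-04,  1.49162466e-03, -9.09699541e-04]), 'joint_torque': array([-1.95814819e-04, -5.49739981e+01,  1.14388425e+00, -1.86637723e+01,
       -5.20405162e-02,  2.35843216e-02,  1.69835844e-04]), 'position': array([ 0.23469423, -0.60539497,  0.17749587]), 'tool_rot': array([-3.08628376e+00, -5.77214913e-01,  5.67000137e-04]), 'force': array([ 0.29985377, -0.2316912 , -0.30159481]), 'moment': array([ 0.00414182, -0.04034238, -0.05710777]), 'grip_force': 0.0, 'opening': 0.09386169123069853}
top {'fx': 387.7859511280213, 'fy': 387.7859511280213, 'cx': 317.3423282198594, 'cy': 202.3276216555776, 'R': array([[ 0.07777858, -0.99694933,  0.00652091],
       [-0.97029021, -0.07719853, -0.2292974 ],
       [ 0.22910129,  0.01150725, -0.97333457]]), 't': array([-0.3658956 ,  0.57426374,  0.79387073])}
side {'fx': 457.35194722443043, 'fy': 457.35194722443043, 'cx': 317.5099268818344, 'cy': 205.46561179588812, 'R': array([[-0.84609147, -0.53283948,  0.01453642],
       [-0.43759549,  0.67876573, -0.58973492],
       [ 0.30436722, -0.50533076, -0.80746605]]), 't': array([0.32215954, 0.51731087, 0.65502733])}
```

View pics/top0.png

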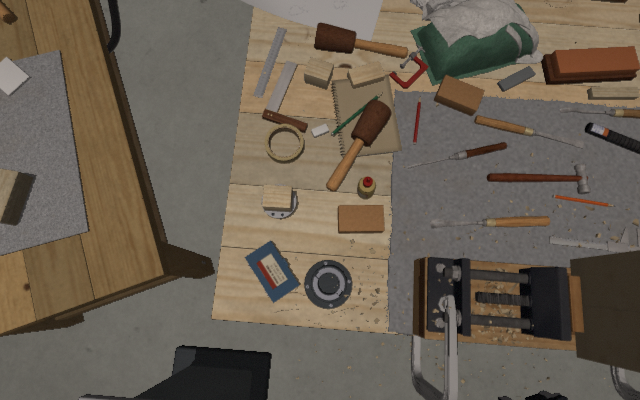

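View pics/side0.png

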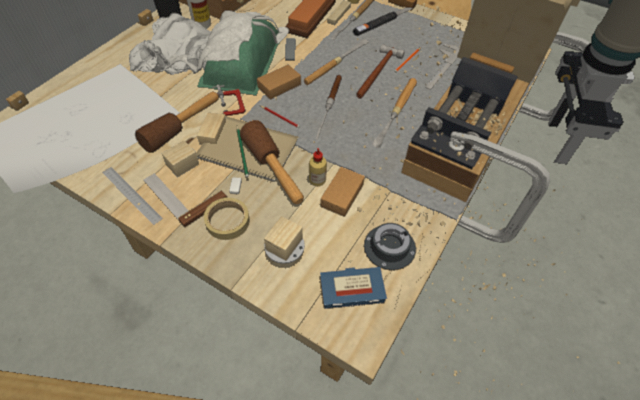

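The top view shows the faceplate at (280,200), the socket at (328,284), the tin at (272,271), the cork at (361,219) and the bottle at (367,187). In the side view the plate is at (285,243) and the socket at (390,244). I'll enlarge both.

```bash
python3 - <<'E'
import cv2,pickle,numpy as np
T=pickle.load(open('top.pkl','rb'));S=pickle.load(open('side.pkl','rb'))
def cr(c,x,y,w,h,k): return cv2.resize(c['color'][y:y+h,x:x+w,::-1],None,fx=k,fy=k,interpolation=cv2.INTER_CUBIC)
a=np.hstack([cr(T,255,180,50,45,7),cr(T,298,254,64,60,7)[:315]])
b=np.hstack([cr(S,260,215,50,55,5)[:275],cr(S,360,215,60,55,5)])
w=800;a=cv2.copyMakeBorder(a,0,0,0,max(0,w-a.shape[1]),0)[:,:800];b=cv2.copyMakeBorder(b,0,0,0,w-b.shape[1],0)
cv2.imwrite('pics/c1.png',np.vstack([a,b]))
E
```

```text
(no output)
```

View pics/c1.png

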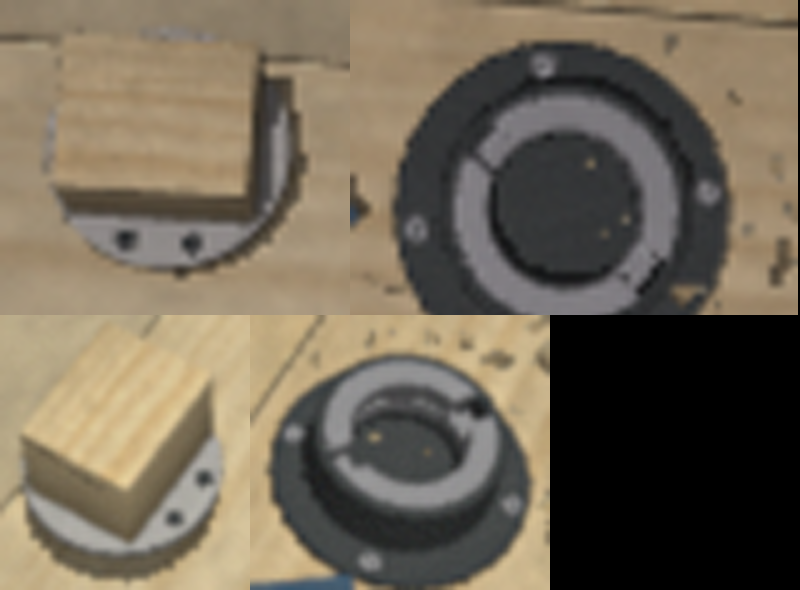

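```bash
cat >h.py <<'E'
import cv2,numpy as np,pickle
def cast(c,p,z):
    p=np.atleast_2d(np.array(p,float)); d=np.c_[(p[:,0]-c['cx'])/c['fx'],(p[:,1]-c['cy'])/c['fy'],np.ones(len(p))]@c['R']
    o=-c['R'].T@c['t']; return (o+d*((z-o[2])/d[:,2])[:,None])
def circ(P):
    A=np.c_[2*P[:,:2],np.ones(len(P))];s=np.linalg.lstsq(A,(P[:,:2]**2).sum(1),rcond=None)[0];return s[:2],np.sqrt(s[2]+s[0]**2+s[1]**2)
E
python3 - <<'E'
from h import *
for n,cor,off,k in(('top',[(65,33),(258,40),(250,195),(57,188)],(255,180),7),('side',[(110,8),(213,63),(125,172),(22,122)],(260,215),5)):
    c=pickle.load(open(n+'.pkl','rb')); p=(np.array(cor)+.5)/k-.5+off
    P=cast(c,p,.077)[:,:2]; print(n,'block',P.mean(0).round(4))
    for i in range(4):
        e=P[(i+1)%4]-P[i]; print(np.linalg.norm(e).round(4),np.degrees(np.arctan2(e[1],e[0])).round(1))
    x0,y0,w,h=(298,254,62,62) if n=='top' else (362,215,58,55)
    im=c['color'][y0:y0+h,x0:x0+w].astype(int)
    g=im.mean(2); sat=im.max(2)-im.min(2)
    for name,m,z,op in(('rim',(g>95)&(g<190)&(sat<25),.036,1),('dark',(sat<25)&(g<190),.006,0)):
        m=(m*255).astype('uint8')
        cs,_=cv2.findContours(m,cv2.RETR_EXTERNAL,cv2.CHAIN_APPROX_NONE)
        q=cv2.convexHull(max(cs,key=cv2.contourArea) if name=='dark' else np.vstack([a for a in cs if cv2.contourArea(a)>60]))[:,0]+[x0,y0]
        print(n,name,[v.round(4) for v in circ(cast(c,q,z))])
gp={'top':[(483,155),(650,272)],'side':[(343,450-315),(475,405-315)]}
for n,off,k,x00 in(('top',(298,254),7,350),('side',(360,215),5,250)):
    c=pickle.load(open(n+'.pkl','rb')); p=(np.array(gp[n])-[x00,0]+.5)/k-.5+off
    P=cast(c,p,.036)[:,:2];e=P[1]-P[0];print(n,'gaps',P.round(4),np.linalg.norm(e),np.degrees(np.arctan2(e[1],e[0])),P.mean(0))
for n,off in(('tin',(272,271)),('cork',(361,219)),('bottle',(367,187))): print(n,cast(pickle.load(open('top.pkl','rb')),off,.03).round(3))
E
```

```text
top block [ 0.6068 -0.2301]
0.0613 -87.6
0.0504 -177.5
0.0605 92.4
0.0504 3.4
top rim [array([ 0.4282, -0.3578]), np.float64(0.0345)]
top dark [array([ 0.4283, -0.3575]), np.float64(0.0544)]
side block [ 0.6045 -0.2275]
0.0491 -179.7
0.0596 89.2
0.0462 3.8
0.0624 -88.1
side rim [array([ 0.4275, -0.3585]), np.float64(0.0367)]
side dark [array([ 0.427 , -0.3565]), np.float64(0.0556)]
top gaps [[ 0.4426 -0.3305]
 [ 0.4108 -0.3854]] 0.06339988585126106 -120.08820929866562 [ 0.42670887 -0.35797032]
side gaps [[ 0.4462 -0.3348]
 [ 0.4104 -0.3837]] 0.06061175927062622 -126.24129951472965 [ 0.42830846 -0.3592574 ]
tin [[ 0.445 -0.231  0.03 ]]
cork [[ 0.579 -0.422  0.03 ]]
bottle [[ 0.656 -0.433  0.03 ]]
```

```bash
cat >>h.py <<'E'
from scipy.spatial.transform import Rotation as Ro
def goal(pos,yaw,st=None):
    "shift and turn in tool axes to bring TCP to pos, pointing down, tool y at yaw (deg)"
    from rig import get_state
    s=st or get_state(); R=Ro.from_rotvec(s['tool_rot']); y=np.radians(yaw)
    ty=np.array([np.cos(y),np.sin(y),0]);tz=np.array([0,0,-1.]);G=np.c_[np.cross(ty,tz),ty,tz]
    return (R.inv().apply(np.array(pos)-s['position'])).round(4),(R.inv()*Ro.from_matrix(G)).as_rotvec().round(4)
E
python3 -c "
from h import *
print(goal([.6057,-.229,.15],2.2))"
```

```text
(array([ 0.482 , -0.2169,  0.0279]), array([-1.5000e-03, -1.0000e-03, -1.2394e+00]))
```

```bash
python3 -m handwheel '[[0,0,-0.04,0,0,0,0],[0.03,-0.01,-0.06,0,0,-0.1,0],[0.06,-0.03,-0.06,0,0,-0.2,0],[0.095,-0.045,-0.06,0,0,-0.3,0],[0.13,-0.06,-0.06,0,0,-0.4,0],[0.165,-0.075,-0.06,0,0,-0.5,0],[0.2,-0.09,-0.06,0,0,-0.6,0],[0.235,-0.105,-0.05,0,0,-0.7,0],[0.27,-0.12,-0.04,0,0,-0.8,0],[0.305,-0.135,-0.03,0,0,-0.9,0],[0.34,-0.15,-0.02,0,0,-1.0,0],[0.375,-0.165,-0.01,0,0,-1.1,0],[0.41,-0.18,0,0,0,-1.18,0],[0.44,-0.2,0.01,0,0,-1.22,0],[0.465,-0.21,0.02,0,0,-1.239,0],[0.482,-0.217,0.028,-0.0015,-0.001,-1.239,0],[0.482,-0.217,0.028,-0.0015,-0.001,-1.239,0]]'
python3 - <<'E'
from rig import *
from h import *
s=get_state();print(s)
print(goal([.6057,-.229,.039],2.2))
for n in("top","side"):
    c=capture(n);cv2.imwrite(f'pics/{n}1.png',c['color'][:,:,::-1])
E
```

```text
clock: 1.52
position: [0.6079, -0.2233, 0.1481]
tool_rot: [-2.169, -2.269, -0.003]
force: [0.2, 0.2, 0.3]
opening: 0.0942
grip_force: 0.0
{'clock': 1.5167, 'qpos': array([ 0.48532324,  0.67065385, -0.29863987,  1.54875184,  0.22206034,
        0.95711837,  0.16415373]), 'qd': array([ 0.05286915, -0.03533897,  0.0429703 ,  0.01605745,  0.01592302,
        0.0329999 ,  0.03779827]), 'joint_torque': array([ 1.64167587e+00, -5.57140589e+01, -2.07318418e+00, -1.82606739e+01,
        2.42176009e-01, -5.40266186e-02, -2.50959825e-01]), 'position': array([ 0.60791507, -0.22327622,  0.14808661]), 'tool_rot': array([-2.16917637, -2.26907547, -0.00294176]), 'force': array([0.1704123 , 0.20146218, 0.26923681]), 'moment': array([-0.00419095, -0.09497975, -0.010253  ]), 'grip_force': 0.0, 'opening': 0.0941637801399257}
(array([-0.006 , -0.0024,  0.1091]), array([-0.0004, -0.0031,  0.0066]))
```

```bash
python3 -m handwheel '[[0,0,0,0,0,0,0],[0,0,0.02,0,0,0,0],[0,0,0.045,0,0,0,0],[0,0,0.045,0,0,0,0],[0,0,0.045,0,0,0,0]]'
python3 -c "
from h import *
print(goal([.6057,-.229,.039],2.2))"
```

```text
clock: 2.03
position: [0.6042, -0.2312, 0.1051]
tool_rot: [-2.181, -2.261, 0.004]
force: [-0.5, -0.3, 0.8]
opening: 0.0938
grip_force: 0.0
(array([0.0022, 0.0017, 0.066 ]), array([-0.0019,  0.0017, -0.0027]))
```

```bash
python3 -m handwheel '[[0,0,0.025,0,0,0,0],[0,0,0.05,0,0,0,0],[0,0,0.066,0,0,0,0],[0,0,0.066,0,0,0,0],[0,0,0.066,0,0,0,0.2],[0,0,0.066,0,0,0,0.4],[0,0,0.066,0,0,0,0.6],[0,0,0.066,0,0,0,0.9],[0,0,0.066,0,0,0,1],[0,0,0.066,0,0,0,1],[0,0,0.066,0,0,0,1],[0,0,0.066,0,0,0,1],[0,0,0.066,0,0,0,1]]'
```

```text
clock: 3.12
position: [0.6064, -0.2297, 0.0398]
tool_rot: [2.177, 2.262, -0.001]
force: [0.9, -0.2, 3.1]
opening: 0.0496
grip_force: 29.9
```

```bash
python3 -m handwheel '[[0,0,-0.005,0,0,0,1],[0,0,-0.015,0,0,0,1],[0,0,-0.035,0,0,0,1],[0,0,-0.055,0,0,0,1],[0,0,-0.07,0,0,0,1],[0,0,-0.08,0,0,0,1],[0,0,-0.08,0,0,0,1],[0,0,-0.08,0,0,0,1]]'
python3 - <<'E'
from h import *
for n in('top','side'):
    c=pickle.load(open(n+'.pkl','rb'))
    for ctr in((.4282,-.3577),(.4275,-.3580)):
      g=cv2.cvtColor(c['color'],cv2.COLOR_RGB2GRAY).astype('float32')
      for r in(.028,.0295,.031):
        a=np.radians(np.arange(0,360,1.)); X=np.c_[ctr[0]+r*np.cos(a),ctr[1]+r*np.sin(a),0*a+.036]@c['R'].T+c['t']
        v=cv2.remap(g,(X[:,0]/X[:,2]*c['fx']+c['cx']).astype('float32')[None],(X[:,1]/X[:,2]*c['fy']+c['cy']).astype('float32')[None],1)[0]
        o=[]
        for lo,hi in((30,90),(210,270)):
            d=np.clip(np.median(v)-8-v[lo:hi],0,None); o+=[(d*np.arange(lo,hi)).sum()/max(d.sum(),1),lo+np.flatnonzero(d>25)[[0,-1]] if (d>25).any() else None]
        print(n,r,np.median(v),o)
from rig import *
print(goal([.4279,-.358,.119],-32.5))
for n in("top","side"):
    c=capture(n);pickle.dump(c,open(n+'2.pkl','wb'))
    x,y=(215,130) if n=='top' else (215,150)
    cv2.imwrite(f'pics/{n}2.png',cv2.resize(c['color'][y:y+130,x:x+160,::-1],None,fx=5,fy=4.6) if 0 else cv2.resize(c['color'][y:y+130,x:x+160,::-1],None,fx=4.5,fy=4.5,interpolation=2))
E
```

```text
clock: 3.78
position: [0.6055, -0.2296, 0.1193]
tool_rot: [2.178, 2.262, -0.002]
force: [-0.1, 0.4, -7.3]
opening: 0.0494
grip_force: 29.9
top 0.028 121.74072 [np.float64(66.87327693631161), array([65, 68]), np.float64(225.80001195348208), array([225, 227])]
top 0.0295 122.02734 [np.float64(65.80407821195367), array([65, 67]), np.float64(224.99827201382388), None]
top 0.031 122.0 [np.float64(65.03153592564244), array([64, 66]), np.float64(242.44825972667593), array([247, 247])]
top 0.028 121.49609 [np.float64(66.22467517751926), array([65, 68]), np.float64(226.33565395532946), None]
top 0.0295 121.8916 [np.float64(64.57156679619386), array([64, 66]), np.float64(237.05077597054574), None]
top 0.031 121.9375 [np.float64(64.76171803422875), array([64, 66]), np.float64(238.79068957748785), None]
side 0.028 143.6289 [np.float64(59.10589206851353), array([48, 70]), np.float64(234.96617190727767), array([224, 245])]
side 0.0295 146.30176 [np.float64(57.174524167810425), array([48, 67]), np.float64(233.65861122301698), array([222, 245])]
side 0.031 145.98047 [np.float64(52.59464206022687), array([48, 55]), np.float64(233.48431468961888), array([222, 245])]
side 0.028 144.91406 [np.float64(58.44506517418431), array([47, 70]), np.float64(234.96726367144586), array([223, 246])]
side 0.0295 146.6289 [np.float64(57.29187321584917), array([47, 68]), np.float64(234.26702835995232), array([222, 246])]
side 0.031 146.0957 [np.float64(53.79881995459046), array([47, 55]), np.float64(234.19383366237955), array([223, 246])]
(array([-0.1216, -0.1824,  0.0005]), array([6.000e-04, 1.500e-03, 6.051e-01]))
```

View pics/side2.png

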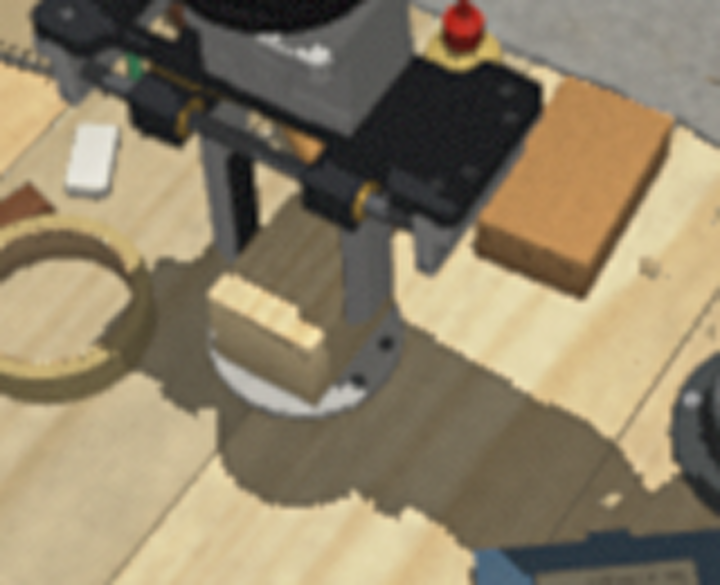

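The plate is held level, with the block at (270,330) and the disc at (305,360) in the crop. To get the gap edges precisely, I'll rectify the socket's rim plane from the clean first pictures.

```bash
python3 - <<'E'
from h import *
out=[]
for n in('top','side'):
    c=pickle.load(open(n+'.pkl','rb')); N=390; s=.088/N
    u,v=np.meshgrid(np.arange(N),np.arange(N)); X=np.stack([.428+(u-N/2)*s,-.358-(v-N/2)*s,0*u+.036],-1)@c['R'].T+c['t']
    m=cv2.remap(c['color'],(X[...,0]/X[...,2]*c['fx']+c['cx']).astype('float32'),(X[...,1]/X[...,2]*c['fy']+c['cy']).astype('float32'),cv2.INTER_CUBIC)[:,:,::-1].copy()
    for a in range(0,360,10):
        for r0,r1 in((.041,.043),): 
            p=lambda r:(int(N/2+r*np.cos(np.radians(a))/s),int(N/2-r*np.sin(np.radians(a))/s)); cv2.line(m,p(r0),p(r1),(0,0,255) if a%30==0 else (0,255,255),1)
    out.append(m)
cv2.imwrite('pics/rect.png',np.hstack(out))
E
```

```text
(no output)
```

View pics/rect.png

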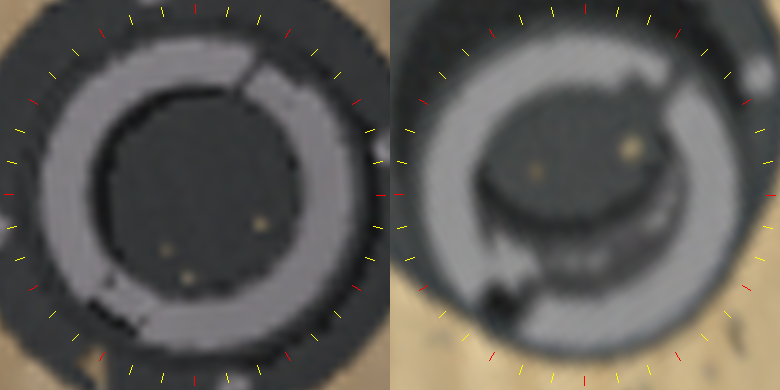

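In the rectified top view, gap 1 has corners at about (255,52) and (303,85) and gap 2 at about (90,302) and (145,330). That puts the gap axis at about 57°, with the centre at about (0.4285,-0.358). Next I'll check how the plate sits in the grip.

View pics/top2.png

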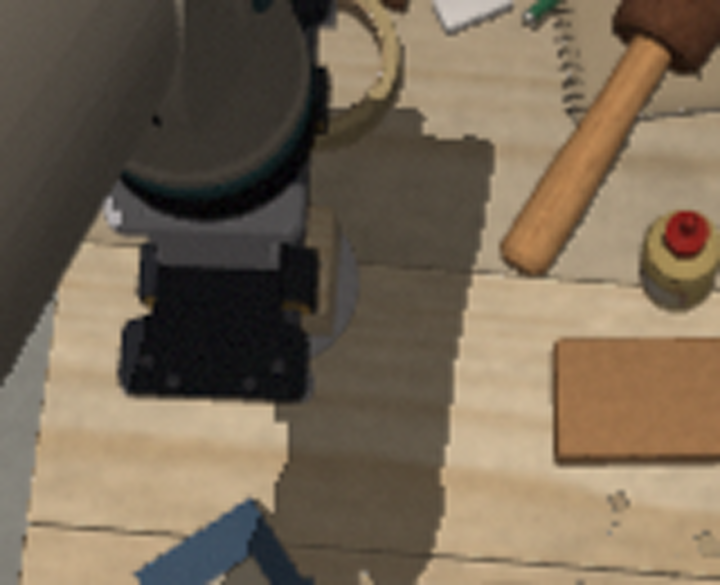

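```bash
python3 - <<'E'
from h import *
c=pickle.load(open('side2.pkl','rb'))
p=(np.array([(210,300),(265,325),(322,348)])+.5)/4.5-.5+[215,150]
print(cast(c,p,.1573).round(4))
# same check for initial block with +y top edge in c1 (bottom-left crop)
c=pickle.load(open('side.pkl','rb'))
print(cast(c,(np.array([(22,122),(125,172)])+.5)/5-.5+[260,215],.077).round(4))
E
```

```text
[[ 0.6245 -0.1944  0.1573]
 [ 0.5993 -0.1964  0.1573]
 [ 0.5743 -0.1996  0.1573]]
[[ 0.6273 -0.1955  0.077 ]
 [ 0.5811 -0.1986  0.077 ]]
```

The top crop shows the disc's right edge at about (357,280), beyond the gripper. I'll cast it.

```bash
python3 - <<'E'
from h import *
c=pickle.load(open('top2.pkl','rb'))
p=(np.array([(352,245),(357,265),(357,280),(356,295),(351,315),(343,330)])+.5)/4.5-.5+[215,130]
for z in(.112,.107):
    P=cast(c,p,z);print(P.round(4))
    for y in(-.2315,-.2300,-.2285,-.227,-.2255): print(y,np.hypot(P[:,0]-.606,P[:,1]-y).round(4))
E
```

```text
[[ 0.6266 -0.2651  0.112 ]
 [ 0.617  -0.2683  0.112 ]
 [ 0.6097 -0.269   0.112 ]
 [ 0.6024 -0.2692  0.112 ]
 [ 0.5926 -0.2678  0.112 ]
 [ 0.5851 -0.2647  0.112 ]]
-0.2315 [0.0394 0.0384 0.0377 0.0379 0.0387 0.0392]
-0.23 [0.0407 0.0399 0.0392 0.0394 0.0401 0.0405]
-0.2285 [0.042  0.0413 0.0407 0.0409 0.0415 0.0418]
-0.227 [0.0433 0.0428 0.0422 0.0424 0.0429 0.0431]
-0.2255 [0.0446 0.0442 0.0437 0.0438 0.0443 0.0444]
[[ 0.628  -0.2647  0.107 ]
 [ 0.6183 -0.2679  0.107 ]
 [ 0.611  -0.2686  0.107 ]
 [ 0.6036 -0.2688  0.107 ]
 [ 0.5938 -0.2674  0.107 ]
 [ 0.5862 -0.2643  0.107 ]]
-0.2315 [0.0398 0.0385 0.0375 0.0374 0.0379 0.0383]
-0.23 [0.041  0.0399 0.0389 0.0389 0.0393 0.0396]
-0.2285 [0.0423 0.0413 0.0404 0.0404 0.0407 0.0409]
-0.227 [0.0436 0.0428 0.0419 0.0419 0.0422 0.0422]
-0.2255 [0.0449 0.0442 0.0434 0.0434 0.0436 0.0435]
```

```bash
python3 -c "
from h import *
print(goal([.4275,-.359,.1193],-33))"
```

```text
(array([-0.1229, -0.1819, -0.0008]), array([-0.0019,  0.0014,  0.6139]))
```

```bash
python3 -m handwheel '[[-0.006,-0.008,0,0,0,0.03,1],[-0.018,-0.027,0,0,0,0.09,1],[-0.035,-0.052,0,0,0,0.17,1],[-0.053,-0.078,0,0,0,0.26,1],[-0.07,-0.104,0,0,0,0.35,1],[-0.088,-0.13,0,0,0,0.44,1],[-0.104,-0.154,0,0,0,0.52,1],[-0.115,-0.171,0,-0.001,0.001,0.58,1],[-0.121,-0.179,0,-0.001,0.001,0.605,1],[-0.123,-0.182,0,-0.002,0.001,0.614,1],[-0.123,-0.182,0,-0.002,0.001,0.614,1],[-0.123,-0.182,0,-0.002,0.001,0.614,1],[-0.123,-0.182,0,-0.002,0.001,0.614,1],[-0.123,-0.182,0,-0.002,0.001,0.614,1]]'
python3 - <<'E'
from rig import *
from h import *
s=get_state();print(s['force'],s['moment'],s['position'],goal([.4275,-.359,.09],-33))
c=capture('side');pickle.dump(c,open('side3.pkl','wb'))
cv2.imwrite('pics/side3.png',cv2.resize(c['color'][150:290,310:470,::-1],None,fx=4.2,fy=4.2,interpolation=2))
E
```

```text
clock: 5.05
position: [0.4303, -0.3581, 0.1194]
tool_rot: [2.757, 1.502, 0.005]
force: [0.5, 0.4, -6.8]
opening: 0.0497
grip_force: 29.9
[ 0.54241053  0.40058786 -6.8293654 ] [ 0.04837864  0.01887862 -0.0094738 ] [ 0.43033615 -0.35810226  0.11942295] (array([-0.0023, -0.002 ,  0.0294]), array([ 0.0034, -0.0017,  0.0028]))
```

View pics/side3.png

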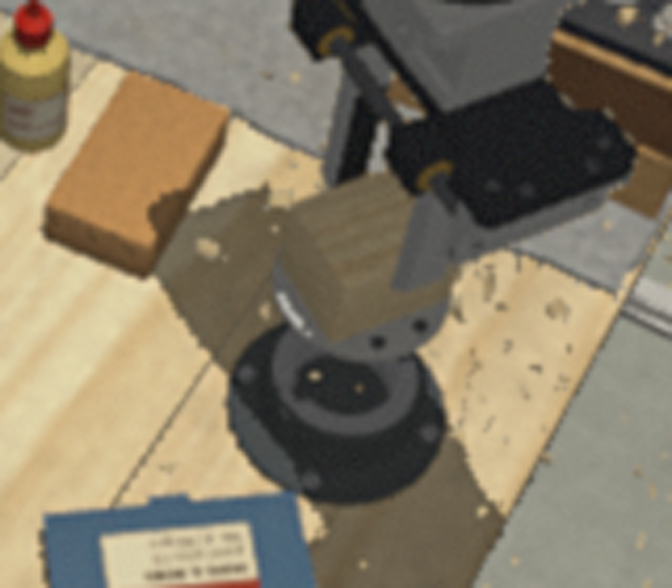

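The plate hangs level above the socket, with the disc at about (365,310) and the rim at about (345,375). I'll lower it to just above the rim and let it settle.

```bash
python3 -m handwheel '[[0,0,0.01,0,0,0,1],[0,0,0.02,0,0,0,1],[0,0,0.03,0,0,0,1],[0,0,0.034,0,0,0,1],[0,0,0.034,0,0,0,1],[0,0,0.034,0,0,0,1],[0,0,0.034,0,0,0,1],[0,0,0.034,0,0,0,1]]'
python3 - <<'E'
from rig import *
from h import *
s=get_state();print(s['force'],s['position'],abs(s['qd']).max(),goal([.4275,-.359,.0558],-33))
E
```

```text
clock: 5.77
position: [0.4293, -0.3598, 0.0859]
tool_rot: [2.758, 1.497, 0.004]
force: [-0.3, 0.1, -7.0]
opening: 0.0497
grip_force: 29.9
[-0.3042132   0.07125015 -6.97176243] [ 0.42926836 -0.35976768  0.08587826] 0.004757302830057788 (array([-0.0003, -0.002 ,  0.0301]), array([ 0.004 , -0.0005, -0.0001]))
```

```bash
python3 -m handwheel '[[0,-0.002,0,0.004,0,0,1],[0,-0.002,0.004,0.004,0,0,1],[0,-0.002,0.008,0.004,0,0,1],[0,-0.002,0.01,0.004,0,0,1],[0,-0.002,0.012,0.004,0,0,1],[0,-0.002,0.013,0.004,0,0,1],[0,-0.002,0.0135,0.004,0,0,1],[0,-0.002,0.0135,0.004,0,0,1]]'
python3 - <<'E'
from rig import *
from h import *
s=get_state();print(s['force'],s['moment'],s['position'],goal([.4275,-.359,.0558],-33))
E
```

```text
clock: 6.43
position: [0.4272, -0.3583, 0.0718]
tool_rot: [-2.76, -1.498, -0.0]
force: [-0.3, 0.5, -6.9]
opening: 0.0497
grip_force: 29.9
[-0.30775228  0.53799902 -6.93468869] [-0.09041252 -0.03830342  0.03339306] [ 0.42723479 -0.35831163  0.07181232] (array([-0.0004,  0.0006,  0.016 ]), array([-0.0012, -0.0007,  0.    ]))
```

```bash
python3 -m handwheel '[[0,0,0.001,0,0,0,1],[0,0,0.002,0,0,0,1],[0,0,0.0028,0,0,0,1],[0,0,0.0035,0,0,0,1],[0,0,0.0042,0,0,0,1],[0,0,0.0042,0,0,0,1]]'
```

```text
clock: 6.93
position: [0.4271, -0.3583, 0.0676]
tool_rot: [-2.76, -1.498, 0.0]
force: [0.0, 0.4, -7.2]
opening: 0.0497
grip_force: 29.9
```

```bash
python3 -m handwheel '[[0,0,0.001,0,0,0,1],[0,0,0.002,0,0,0,1],[0,0,0.003,0,0,0,1],[0,0,0.004,0,0,0,1],[0,0,0.005,0,0,0,1],[0,0,0.006,0,0,0,1],[0,0,0.007,0,0,0,1],[0,0,0.008,0,0,0,1],[0,0,0.009,0,0,0,1],[0,0,0.009,0,0,0,1]]'
```

```text
clock: 7.77
position: [0.4271, -0.3582, 0.0585]
tool_rot: [-2.76, -1.498, 0.0]
force: [-0.2, -0.3, -5.8]
opening: 0.0497
grip_force: 29.9
```

```bash
python3 -m handwheel '[[0,0,0.001,0,0,0,1],[0,0,0.0018,0,0,0,1],[0,0,0.0024,0,0,0,1],[0,0,0.003,0,0,0,1],[0,0,0.0034,0,0,0,1],[0,0,0.0034,0,0,0,1]]'
```

```text
clock: 8.27
position: [0.4273, -0.3583, 0.0557]
tool_rot: [-2.76, -1.498, -0.0]
force: [-1.4, 2.0, -2.1]
opening: 0.0494
grip_force: 29.9
```

```bash
python3 -m handwheel '[[0,0,0.0003,0,0,0,1],[0,0,0.0005,0,0,0,1],[0,0,0.0005,0,0,0,1]]'
```

```text
clock: 8.52
position: [0.4273, -0.3584, 0.0554]
tool_rot: [-2.76, -1.499, -0.0]
force: [-1.8, 1.3, 2.8]
opening: 0.0498
grip_force: 29.9
```

```bash
python3 -m handwheel '[[0,0,0.0004,0,0,0,1],[0,0,0.0008,0,0,0,1],[0,0,0.0012,0,0,0,1],[0,0,0.0012,0,0,0,1]]'
```

```text
clock: 8.85
position: [0.4273, -0.3584, 0.0538]
tool_rot: [-2.76, -1.498, -0.0]
force: [-0.1, 2.2, 3.6]
opening: 0.0497
grip_force: 29.9
```

```bash
python3 -m handwheel '[[0,0,0,0,0,0.03,1],[0,0,0,0,0,0.06,1],[0,-0.0001,0,0,0,0.1,1],[0,-0.0001,0,0,0,0.1,1]]'; python3 -c "
from rig import *
print(get_state()['moment'])"
```

```text
clock: 9.18
position: [0.4278, -0.3588, 0.0539]
tool_rot: [2.834, 1.356, 0.001]
force: [0.1, 0.7, 3.8]
opening: 0.0497
grip_force: 30.0
[ 0.1457947   0.14908699 -0.0170654 ]
```

```bash
python3 -m handwheel '[[0,0,0,0,0,0.03,1],[0,0,0,0,0,0.07,1],[0,-0.0001,0,0,0,0.11,1],[0,-0.0001,0,0,0,0.15,1],[0,-0.0002,0,0,0,0.19,1],[0,-0.0002,0,0,0,0.22,1],[0,-0.0002,0,0,0,0.22,1]]'; python3 -c "
from rig import *
print(get_state()['moment'])"
```

```text
clock: 9.77
position: [0.4279, -0.3589, 0.054]
tool_rot: [2.965, 1.038, 0.001]
force: [-0.0, -0.3, 3.9]
opening: 0.0496
grip_force: 30.0
[-0.1638491  -0.10760733 -0.08826952]
```

```bash
python3 -m handwheel '[[0,0,0,0,0,0.03,1],[0,-0.0001,0,0,0,0.06,1],[0,-0.0001,0,0,0,0.08,1],[0,-0.0001,0,0,0,0.08,1]]'; python3 -c "
from rig import *
print(get_state()['moment'])"
```

```text
clock: 10.1
position: [0.4276, -0.3586, 0.0539]
tool_rot: [3.004, 0.918, 0.001]
force: [1.8, -0.7, 3.5]
opening: 0.0495
grip_force: 29.9
[-0.3794118  -0.33837081  0.05211098]
```

```bash
python3 -m handwheel '[[0,0,0,0,0,0.03,1],[0,0,0,0,0,0.06,1],[0,0,0,0,0,0.08,1],[0,0,0,0,0,0.08,1]]'
```

```text
clock: 10.43
position: [0.4271, -0.3582, 0.0537]
tool_rot: [-3.038, -0.797, 0.0]
force: [1.0, 0.2, 4.0]
opening: 0.05
grip_force: 29.9
```

```bash
python3 -m handwheel '[[0,0,0,0,0,0.03,1],[0,0,0,0,0,0.06,1],[0,0,0,0,0,0.08,1],[0,0,0,0,0,0.08,1]]'
```

```text
clock: 10.77
position: [0.4267, -0.3579, 0.0536]
tool_rot: [-3.067, -0.675, 0.001]
force: [0.4, -0.1, 3.1]
opening: 0.0497
grip_force: 30.0
```

```bash
python3 -m handwheel '[[0,0,0,0,0,0.03,1],[0,0,0,0,0,0.06,1],[0,0,0,0,0,0.08,1],[0,0,0,0,0,0.08,1]]'
```

```text
clock: 11.1
position: [0.4259, -0.3576, 0.0526]
tool_rot: [-3.09, -0.551, 0.003]
force: [1.2, -1.1, -5.7]
opening: 0.0497
grip_force: 30.0
```

The push has vanished at about 37°, so the lugs are over the notches. Now I'll lower slowly.

```bash
python3 -m handwheel '[[0.0003,0.0003,0,0,0,0.015,1],[0.0006,0.0006,0,0,0,0.03,1],[0.0006,0.0006,0.0005,0,0,0.03,1],[0.0006,0.0006,0.001,0,0,0.03,1],[0.0006,0.0006,0.001,0,0,0.03,1]]'; python3 -c "
from rig import *
print(get_state()['moment'])"
```

```text
clock: 11.52
position: [0.4272, -0.3579, 0.0522]
tool_rot: [-3.098, -0.508, 0.002]
force: [0.2, 0.4, -7.0]
opening: 0.0497
grip_force: 29.9
[ 0.00145746  0.02646359 -0.0350825 ]
```

```bash
python3 -m handwheel '[[0,0,0.0006,0,0,0,1],[0,0,0.0012,0,0,0,1],[0,0,0.0018,0,0,0,1],[0,0,0.0022,0,0,0,1],[0,0,0.0022,0,0,0,1]]'
```

```text
clock: 11.93
position: [0.4276, -0.3584, 0.0504]
tool_rot: [-3.099, -0.508, 0.001]
force: [0.6, 0.0, -6.6]
opening: 0.0495
grip_force: 29.9
```

```bash
python3 -m handwheel '[[0,0,0.0003,0,0,0,1],[0,0,0.0006,0,0,0,1],[0,0,0.0006,0,0,0,1]]'
```

```text
clock: 12.18
position: [0.4277, -0.3584, 0.0498]
tool_rot: [-3.099, -0.508, 0.001]
force: [-0.0, 0.5, -6.9]
opening: 0.0498
grip_force: 29.9
```

```bash
python3 -m handwheel '[[0,0,0.0003,0,0,0,1],[0,0,0.0006,0,0,0,1],[0,0,0.0009,0,0,0,1],[0,0,0.0009,0,0,0,1]]'
```

```text
clock: 12.52
position: [0.4278, -0.3585, 0.0497]
tool_rot: [-3.099, -0.508, 0.0]
force: [-2.0, 0.9, 4.0]
opening: 0.0496
grip_force: 29.9
```

Contact came at z 0.0497, and flush is expected at 0.0498, so the plate is home. I'll ease off the load, open the gripper and lift clear.

```bash
python3 -m handwheel '[[0,0,-0.0005,0,0,0,1],[0,0,-0.0008,0,0,0,1],[0,0,-0.0008,0,0,0,0.9],[0,0,-0.0008,0,0,0,0.4],[0,0,-0.0008,0,0,0,0],[0,0,-0.0008,0,0,0,0],[0,0,-0.0008,0,0,0,0],[0,0,-0.0008,0,0,0,0],[0,0,-0.0008,0,0,0,0],[0,0,-0.0008,0,0,0,0],[0,0,-0.02,0,0,0,0],[0,0,-0.05,0,0,0,0],[0,0,-0.09,0,0,0,0],[0,0,-0.13,0,0,0,0],[0,0,-0.16,0,0,0,0],[-0.04,0,-0.17,0,0,0,0],[-0.08,0,-0.17,0,0,0,0],[-0.1,0,-0.17,0,0,0,0],[-0.1,0,-0.17,0,0,0,0],[-0.1,0,-0.17,0,0,0,0]]'
python3 - <<'E'
from rig import *
import cv2
c=capture('side')
cv2.imwrite('pics/side4.png',cv2.resize(c['color'][180:300,330:460,::-1],None,fx=4.8,fy=4.8,interpolation=2))
E
```

```text
clock: 14.18
position: [0.3322, -0.391, 0.2193]
tool_rot: [-3.1, -0.503, -0.0]
force: [-0.1, 0.4, 0.3]
opening: 0.0938
grip_force: 0.0
```

View pics/side4.png

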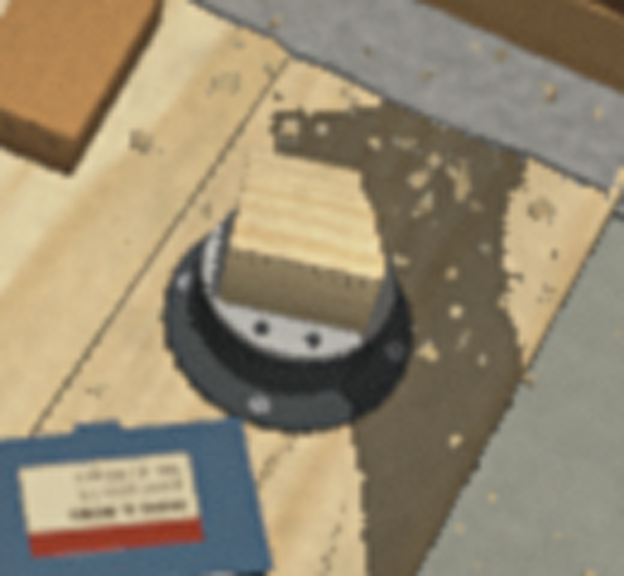

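The plate sits flush on the housing, with the disc at about (300,290), turned and released. The tin and cork have not moved.

```bash
python3 -c "
from rig import *
print(sign_off())"
```

```text
the job is handed in; nothing more can be done
None
```

The faceplate is locked in the socket about 39° clockwise of the gaps, flush on the rim by touch and by camera, released without forcing, and handed in at about 14 s; the sign-off returned no verdict.

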